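# Reject the off-centre rotor on a knife-edge balance

### The job

One of the two look-alike blue-hubbed rotors has its mass off centre. Find out which by seating them on the knife-edge balance, lengthwise along the brass beam: the good rotor leaves the beam level, the bad one tips it. Finish with the good rotor seated on the balance with the beam level, and the bad one lying flat in the red reject tray.

Things in the scene. Friction and masses are not known exactly. Their poses are not given: they have to be found in the camera images.
- rotor_a_mid (a point): One of two look-alike rotors: centre of its blue hub (40 x 40 mm, 36 mm high, upright 26 mm bore right through), 18 mm above its flat underside. Long axis x, 134 mm; z up. At each end, 50 mm from the centre, an aluminium bucket 34 mm wide, 32 mm high with a black cap. 0.25 kg. Grip the hub along the rotor's y (40 mm wide), in its upper half. Starts on the worktop.
- rotor_b_mid (a point): The other rotor: same looks, shape, size, axes and point. It is not told which of the two is bad; the bad one's centre of mass lies about 15 mm from its middle, towards one bucket.
- seat (a point): Knife-edge balance on a fixed stand: middle of the brass beam's top, 68 mm up. Beam 112 mm along x, rocks about y; z leans as it tips; empty, it is level. A steel arbor rises here 31 mm, 23 mm wide, tapering above 9 mm to 8 mm; seated on it, a rotor's centre is 18 mm above this point. 1 s after release: good rotor under 2 degrees of lean, bad one 6 to 13. The rest of the stand is lower.
- reject_tray_in (a point): Centre of the inner floor (14 mm above the worktop) of the fixed, open red reject tray: outside 112 mm along x, 220 mm along y, walls 4 mm thick, rim 26 mm above the worktop. A rotor lies in it lengthwise along y.

How it is judged:
By the outcome, as a careful person would: the job done as asked, in the order asked, and still so for the second after the job is handed in, with the robot touching nothing.
It also fails if it takes over 72 s, if anything falls off the work surface, if the arm or the gripper's body presses on something with over 40 N, if the wrist force passes 120 N, or if a joint passes its speed limit or range.

### The arm

A 6-joint arm with a two-finger parallel gripper is mounted at the origin on a cart in front of the work surface, level with it; the furniture and walls round the work are solid. World frame = base frame: x ahead of the robot, y to its left, z up, the work surface at z = 0. Lengths are in m, angles in rad, forces in N, time in s.
With the tool pointing down it reaches from about 0.35 to 0.975 m from the base axis. Payload 4.9 kg.
Tool frame: the origin (TCP) lies at the very end of the fingers, on their centre line; the grasp point (between the pads) lies 19 mm behind it; z points along the fingers, y is the direction in which the jaws open and shut (so a half turn about z gives the same grasp; the last joint's range is limited). The gripper opens to 85 mm and grips with 20 to 120 N. Pads are 22 mm wide; open, the fingers measure 114 mm over their backs; the gripper's body (76 mm by 85 mm) begins 54 mm behind the grasp point. The pads swing forward as they close: fully open they stand 13 mm farther back than shut.
Start: joints at [-1.227, 0.053, 1.613, -0, 1.476, -0.119], TCP at [0.279, -0.559, 0.199] pointing down, gripper open.
Joint ranges: [-3.01, 3.01], [-1.01, 2.22], [0.06, 2.58], [-1.02, 4.17], [0.09, 2.62], [-3.14, 3.14]. Speed limits (rad/s): [2.57, 2.57, 3.14, 3.14, 3.14, 3.14].

### API

Orientations are given as a unit quaternion [w, x, y, z].
In Python, from plant import state, eyes, job_done gives the robot as it stands.
- The arm moves only by the tool apply_moves, never from a script. Its argument "commands" is a list of rows, each an object with "linear": the shift along the tool's x, y, z in m, a list of three; "delta_rot": the turn, a rotation vector about the tool's x, y, z in degrees, a list of three; "fingers": the closure in counts, from 0 (fully open) to 255 (shut). In form: [{"linear": [x, y, z], "delta_rot": [wx, wy, wz], "fingers": fingers}, ...]. A call has exactly 8 rows; each row is the pose to reach, as a shift and turn from the pose commanded when the call began, along the tool's axes at that moment; what a row does not reach only later rows make up. A row lasts 1/10 s, in which the tool goes at most 50 mm and 8.59 degrees, less where a joint would pass 70% of its speed; a pose out of reach is approached as far as the arm can. A call with a gripper value outside its range is refused whole. The fingers move at their own pace and stop on an object; the grip force is fixed at half the most. Time passes only in rows, so rows that repeat a pose let the fingers close, or fill a call up. It gives the time, the measured TCP pose, the force and the opening at its end, in the units of the state.
- state(): the state, without advancing time (a new reading comes with each control period).
- eyes.grab_frame(name): name is "scene" or "top"; returns the picture (420x560x3 uint8, red, green, blue); there is no depth.
- eyes.camera_params(name): a dict with "fx", "fy", "cx", "cy" (pixels), "k1" (the pictures are not rectified: a ray, as slopes to the right and down, at radius r is drawn at 1 + k1 r^2 times it, then the intrinsics apply), "position" and "rotation" of the camera in the world. Camera axes: x right, y down, z forward; pixel columns grow to the right and rows downward; lengths in m; the calibration is good to about 2 mm. A picture is of the moment at which its call begins. camera_params takes no time and is no camera call.
- job_done(): hands the job in, once; it reports no verdict.
The state is a dict: "time": time; "joint_pos": joint angles; "joint_vel": joint speeds; "joint_efforts": joint torques, N m; "tool_pos": TCP position; "tool_rot": TCP orientation; "contact_force": force on the tool from outside, world axes, zero at the start; "ft_torque": the same for the moment, N m; "gripper_width": opening from 0.0 (shut) to 1.0 (fully open).
Only numpy, scipy, OpenCV 4.12 (cv2) and the standard library are available. Lean on these libraries where they do the work, as an engineer would, in place of code of your own. Each camera call takes 0.05 s, during which the arm holds its last target.

## Working session

There is one attempt and no reset: what is moved stays moved. The work goes in short steps, Python scripts to look and compute and a tool call to move; the robot and the scene stay as the last step left them, time stands still between calls to the robot, and variables do not carry over. Pictures are saved under pics/ and viewed, and the job is handed in when it is done.

Besides the shell and the picture viewer there is one more tool, called after "Call:" as a command line: name --argument value ..., lists and objects as JSON in quotes. apply_moves: Moves the arm, as the interface text tells. Its arguments: {"type":"object","properties":{"commands":{"type":"array","items":{"type":"object","properties":{"linear":{"type":"array","items":{"type":"number"}},"delta_rot":{"type":"array","items":{"type":"number"}},"fingers":{"type":"number"}}}}},"required":["commands"]}

```bash
mkdir -p pics; ls
python3 - <<'E'
from plant import state, eyes
import cv2
print(state())
for n in ("scene","top"):
    p=eyes.camera_params(n); print(n,p)
    cv2.imwrite(f"pics/{n}0.png",cv2.cvtColor(eyes.grab_frame(n),cv2.COLOR_RGB2BGR))
E
```

```text
pics
{'time': 0.0, 'joint_pos': array([-1.22699639e+00,  5.33740815e-02,  1.61425824e+00, -5.77300157e-05,
        1.47602153e+00, -1.19033934e-01]), 'joint_vel': array([ 0.00115284,  0.0008405 ,  0.00042032, -0.00152172, -0.00093862,
       -0.00025739]), 'joint_efforts': array([ 3.74290557e-04, -3.93678796e+01, -3.70177388e+01, -6.99107545e-05,
        6.91198322e-03,  5.22353872e-06]), 'tool_pos': array([ 0.27878754, -0.55861571,  0.19817378]), 'tool_rot': array([-1.02087704e-03,  9.73341237e-01,  2.29359483e-01, -1.44129730e-04]), 'contact_force': array([-0.43307747,  0.43861867, -0.92484788]), 'ft_torque': array([-0.05474047, -0.03123843,  0.01503442]), 'gripper_width': 0.997438864906878}
scene {'fx': 385.72798816100277, 'fy': 385.72798816100277, 'cx': 276.48532327297227, 'cy': 209.57888380434426, 'k1': -0.10805439163921404, 'position': array([0.10205015, 0.70646815, 0.82272081]), 'rotation': array([ 0.10328384, -0.25292873,  0.88588409, -0.37492517])}
top {'fx': 387.90878900527895, 'fy': 387.90878900527895, 'cx': 276.9953911669784, 'cy': 208.23090692917563, 'k1': 0.024198330788359847, 'position': array([0.34478036, 0.05016327, 1.05482973]), 'rotation': array([-0.04306431,  0.71379607, -0.69730713,  0.04902438])}
```

View pics/scene0.png

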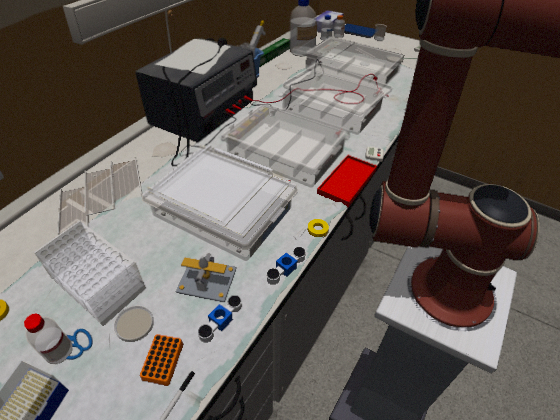

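View pics/top0.png

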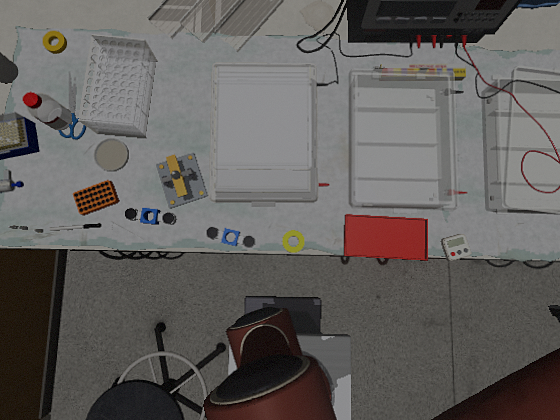

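```bash
cat > h.py <<'E'
import numpy as np, cv2
from scipy.spatial.transform import Rotation as R
from plant import state, eyes
def cam(n):
    p=eyes.camera_params(n); w,x,y,z=p["rotation"]
    K=np.array([[p["fx"],0,p["cx"]],[0,p["fy"],p["cy"]],[0,0,1.]])
    return K,np.array([p["k1"],0,0,0.]),np.array(p["position"]),R.from_quat([x,y,z,w]).as_matrix()
def ray(n,uv):
    K,d,c,M=cam(n); q=cv2.undistortPoints(np.array(uv,float).reshape(-1,1,2),K,d)[:,0]
    return c,(M@np.c_[q,np.ones(len(q))].T).T
def onz(n,uv,z):
    c,v=ray(n,uv); return c+v*((z-c[2])/v[:,2])[:,None]
def proj(n,P):
    K,d,c,M=cam(n); rv=cv2.Rodrigues(M.T)[0]
    return cv2.projectPoints(np.array(P,float).reshape(-1,1,3),rv,-M.T@c,K,d)[0][:,0]
def tri(a,b):
    A=np.zeros((3,3));B=np.zeros(3)
    for n,uv in (("scene",a),("top",b)):
        c,v=ray(n,[uv]); v=v[0]/np.linalg.norm(v[0]); Q=np.eye(3)-np.outer(v,v); A+=Q;B+=Q@c
    return np.linalg.solve(A,B)
def save(n,name,img,box=None,k=1):
    if box: img=img[box[1]:box[3],box[0]:box[2]]
    img=cv2.resize(img,None,fx=k,fy=k,interpolation=cv2.INTER_CUBIC)
    cv2.imwrite(f"pics/{name}.png",cv2.cvtColor(img,cv2.COLOR_RGB2BGR))
def mask(img,lo,hi):
    return cv2.inRange(cv2.cvtColor(img,cv2.COLOR_RGB2HSV),np.array(lo),np.array(hi))
def blobs(m,amin=15):
    n,l,s,c=cv2.connectedComponentsWithStats(m)
    return [(c[i].round(1).tolist(),int(s[i,4]),s[i,:4].tolist(),l==i) for i in range(1,n) if s[i,4]>=amin]
E
python3 - <<'E'
from h import *
for n,f in (("scene","scene0"),("top","top0")):
    img=cv2.cvtColor(cv2.imread(f"pics/{f}.png"),cv2.COLOR_BGR2RGB)
    for nm,lo,hi in (("blue",(100,140,70),(125,255,255)),("red",(0,200,90),(4,255,255)),("brass",(17,120,80),(26,255,255))):
        for b in blobs(mask(img,lo,hi),25): print(n,nm,b[:3],onz(n,[b[0]],0.036)[0].round(3))
    if n=="scene":
        save(n,"s_crop",img,(160,220,350,350),4)
    else: save(n,"t_crop",img,(110,140,310,260),4)
print(proj("top",[[0.5,0.2,0],[0.279,-0.559,0.2]]))
E
```

```text
scene blue ([359.4, 29.3], 209, [345, 24, 30, 12]) [ 0.916 -1.567  0.036]
scene blue ([286.4, 260.8], 144, [276, 253, 22, 17]) [0.401 0.164 0.036]
scene blue ([219.3, 314.7], 196, [208, 305, 24, 21]) [0.452 0.381 0.036]
scene blue ([79.0, 342.8], 227, [66, 329, 26, 30]) [0.671 0.611 0.036]
scene red ([347.1, 179.0], 1326, [318, 156, 59, 46]) [ 0.404 -0.224  0.036]
scene red ([32.5, 321.1], 172, [24, 314, 18, 15]) [0.811 0.641 0.036]
scene brass ([317.6, 227.1], 270, [307, 219, 22, 18]) [0.388 0.015 0.036]
scene brass ([190.7, 262.8], 148, [181, 258, 20, 11]) [0.606 0.301 0.036]
scene brass ([214.3, 267.9], 195, [203, 261, 24, 16]) [0.545 0.281 0.036]
scene brass ([2.5, 308.0], 107, [0, 299, 8, 20]) [0.908 0.665 0.036]
top blue ([72.4, 128.0], 140, [59, 113, 26, 26]) [0.683 0.598 0.036]
top blue ([15.8, 183.9], 27, [11, 182, 10, 4]) [0.526 0.73  0.036]
top blue ([148.2, 215.4], 139, [140, 208, 17, 16]) [0.451 0.381 0.036]
top blue ([230.1, 236.5], 126, [222, 228, 17, 18]) [0.401 0.164 0.036]
top red ([29.8, 98.9], 91, [23, 93, 15, 13]) [0.76  0.717 0.036]
top brass ([53.1, 40.5], 270, [43, 31, 22, 20]) [0.93  0.67  0.036]
top brass ([459.6, 72.4], 92, [453, 69, 13, 8]) [ 0.869 -0.453  0.036]
top brass ([172.9, 163.5], 165, [166, 155, 15, 19]) [0.592 0.324 0.036]
top brass ([179.6, 186.1], 192, [172, 176, 15, 21]) [0.532 0.303 0.036]
[[219.87592798 200.77406428]
 [556.26706189 297.14692213]]
```

View pics/t_crop.png

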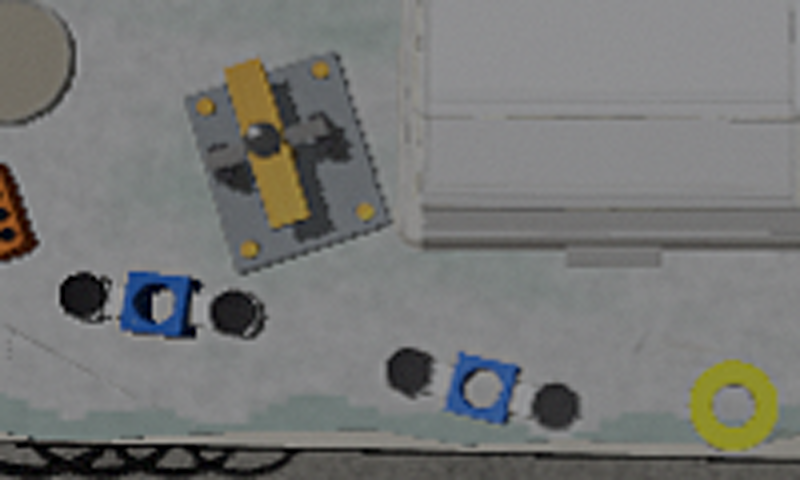

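View pics/s_crop.png

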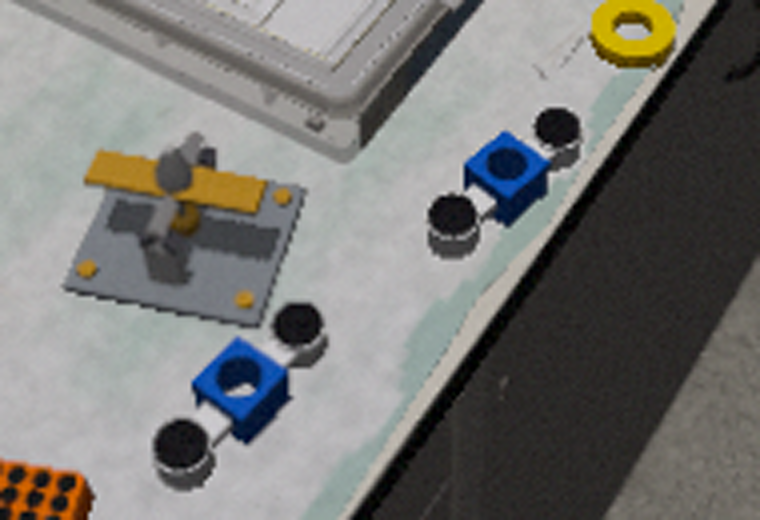

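```bash
cat > m.py <<'E'
from h import *
def up(img,box,k=6):
    return cv2.resize(img[box[1]:box[3],box[0]:box[2]],None,fx=k,fy=k,interpolation=cv2.INTER_CUBIC)
def full(uv,box,k=6):
    return (np.array(uv)+.5)/k-.5+np.array(box[:2])
def rects(n,img,box,lo,hi,amin=400,k=6):
    u=up(img,box,k); m=mask(u,lo,hi); out=[]
    for c in cv2.findContours(m,cv2.RETR_EXTERNAL,cv2.CHAIN_APPROX_NONE)[0]:
        if cv2.contourArea(c)<amin: continue
        r=cv2.minAreaRect(c); out.append((full(r[0],box,k),full(cv2.boxPoints(r),box,k),cv2.contourArea(c)/k/k))
    return out
E
python3 - <<'E'
from m import *
im={n:cv2.cvtColor(cv2.imread(f"pics/{n}0.png"),cv2.COLOR_BGR2RGB) for n in("scene","top")}
box={"top":(110,140,310,260),"scene":(160,220,350,350)}
I=im["top"]
for z,nm,lo,hi in ((0.036,"blue",(100,140,110),(125,255,255)),(0.034,"black",(0,0,0),(180,90,62)),(0.068,"brass",(17,120,80),(26,255,255))):
    for r in rects("top",I,box["top"],lo,hi):
        print(nm,r[0].round(1),round(r[2],1),onz("top",[r[0]],z)[0].round(4),"corners",onz("top",r[1],z)[:,:2].round(3).tolist())
I=im["top"]; print(I[140+304//4,110+130//4],I[215,130],I[218,168])
for b in blobs(mask(I,(0,180,60),(6,255,255)),25): print(b[:3])
for r in rects("top",I,(330,200,440,270),(0,180,60),(8,255,255)): print("red",r[1].round(1).tolist(),onz("top",r[1],0.026).round(3).tolist(),onz("top",[r[0]],0.026))
for r in rects("scene",im["scene"],box["scene"],(100,140,110),(125,255,255))+rects("scene",im["scene"],box["scene"],(17,120,80),(26,255,255)): print(r[0],r[2],r[1].round(1).tolist())
E
```

```text
blue [229.9 236.6] 200.8 [0.4006 0.1647 0.036 ] corners [[0.386, 0.188], [0.424, 0.18], [0.415, 0.142], [0.378, 0.15]]
blue [148.  215.3] 207.1 [0.4514 0.3814 0.036 ] corners [[0.434, 0.403], [0.474, 0.399], [0.469, 0.36], [0.429, 0.364]]
black [209.5 254.2] 680.0 [0.3535 0.2162 0.034 ] corners [[0.361, 0.475], [0.373, -0.044], [0.346, -0.045], [0.335, 0.473]]
black [248.5 241. ] 90.9 [0.3901 0.1159 0.034 ] corners [[0.39, 0.136], [0.41, 0.116], [0.391, 0.096], [0.37, 0.115]]
black [211.6 232.4] 94.3 [0.4104 0.2132 0.034 ] corners [[0.4, 0.231], [0.429, 0.224], [0.42, 0.195], [0.392, 0.203]]
black [169.  217.9] 106.4 [0.4461 0.3267 0.034 ] corners [[0.435, 0.347], [0.463, 0.343], [0.458, 0.307], [0.429, 0.31]]
black [130.3 213.2] 102.5 [0.4562 0.4287 0.034 ] corners [[0.446, 0.447], [0.475, 0.44], [0.466, 0.41], [0.437, 0.417]]
black [168.5 184.6] 48.7 [0.5353 0.3334 0.034 ] corners [[0.542, 0.348], [0.549, 0.325], [0.528, 0.318], [0.521, 0.342]]
black [175.7 175. ] 41.6 [0.5618 0.3158 0.034 ] corners [[0.562, 0.331], [0.577, 0.316], [0.562, 0.301], [0.546, 0.316]]
black [189.9 183.8
[... 1872 characters left out ...]
92.6], [222.6, 292.6], [222.6, 296.4], [218.6, 296.4]]
[181.29487356 286.8589681 ] 13.25 [[178.4, 286.5], [182.1, 284.0], [184.2, 287.2], [180.5, 289.7]]
[205.75000509 274.16667175] 19.916666666666668 [[201.6, 275.3], [206.8, 270.0], [209.9, 273.1], [204.7, 278.3]]
[230.16667684 268.75001017] 11.875 [[227.6, 267.9], [231.1, 266.2], [232.8, 269.6], [229.3, 271.3]]
[214.40775045 266.71302795] 170.73611111111111 [[202.3, 269.4], [204.2, 259.7], [226.5, 264.0], [224.7, 273.7]]
[191.4079539  262.64171346] 143.59722222222223 [[180.6, 265.1], [182.2, 256.3], [202.3, 260.2], [200.6, 269.0]]
[317.66666667 228.        ] 285.2916666666667 [[306.9, 219.6], [328.4, 219.6], [328.4, 236.4], [306.9, 236.4]]
```

```bash
cat >> h.py <<'E'
def go(x,y,z,yaw,s=None):
    """tool-frame shift and turn to TCP (x,y,z), tool down, tool-y at yaw deg (nearest of half turns NOT applied)"""
    s=s or state(); w,a,b,c=s["tool_rot"]; M=R.from_quat([a,b,c,w]); t=np.radians(yaw)
    yv=np.array([np.cos(t),np.sin(t),0]); zv=np.array([0,0,-1.]); T=R.from_matrix(np.c_[np.cross(yv,zv),yv,zv])
    return (M.inv().apply(np.array([x,y,z])-s["tool_pos"])*1000).round(1), np.degrees((M.inv()*T).as_rotvec()).round(2)
def pose(s=None):
    s=s or state(); w,a,b,c=s["tool_rot"]; M=R.from_quat([a,b,c,w]).as_matrix()
    return round(s["time"],2),s["tool_pos"].round(4),"yaw",np.degrees(np.arctan2(M[1,1],M[0,1])).round(2),"z",M[:,2].round(4),"g",round(s["gripper_width"],3),"F",s["contact_force"].round(1)
E
python3 - <<'E'
from h import *
print(pose())
print("arbor tip proj", proj("top",[[0.554,0.3058,0.099]]),proj("scene",[[0.554,0.3058,0.099]]))
print("beam",proj("scene",[[0.554,0.3058,0.068],[0.6065,0.3245,.068],[.5015,.287,.068]]).round(1).tolist())
for P in ([.4006,.1647,.036],[.4514,.3814,.036]): print(proj("scene",[P]))
print(tri((181.4,260.7),(169.6,155.5)),tri((225.6,268.9),(183.,195.)))
print(proj("top",[[0.6065,0.3245,.068],[.5015,.287,.068]]))
for t in ((0.36,-0.42,.2,-40),(.43,-.2,.2,-25),(.4006,.1647,.15,-11.8)): print(go(*t))
E
```

```text
(0.1, array([ 0.2788, -0.5587,  0.1983]), 'yaw', np.float64(-63.48), 'z', array([-6.0e-04,  1.7e-03, -1.0e+00]), 'g', 0.996, 'F', array([-0.3, -0.1,  0.9]))
arbor tip proj [[173.03648353 172.539968  ]] [[201.85931414 257.29429546]]
beam [[203.5, 265.2], [182.3, 261.2], [225.2, 269.2]]
[[286.39147628 261.17252813]]
[[219.28237544 314.82841465]]
[0.60628449 0.32548598 0.07070484] [0.50235903 0.28532679 0.06711548]
[[170.00099105 155.20603605]
 [182.32758255 195.43315014]]
(array([134.5, -87.8,  -1.5]), array([ -0.1 ,  -0.03, -23.48]))
(array([ 295.4, -253.4,   -1.2]), array([ -0.1 ,  -0.05, -38.48]))
(array([ 431.9, -592.8,   49.5]), array([ -0.09,  -0.06, -51.68]))
```

Call:
apply_moves --commands '[{"linear": [0.02,-0.017,0],"delta_rot": [0,0,-3],"fingers": 0},{"linear": [0.05,-0.043,0],"delta_rot": [0,0,-7],"fingers": 0},{"linear": [0.085,-0.073,0],"delta_rot": [0,0,-12],"fingers": 0},{"linear": [0.12,-0.103,0],"delta_rot": [0,0,-17],"fingers": 0},{"linear": [0.155,-0.133,0],"delta_rot": [0,0,-22],"fingers": 0},{"linear": [0.19,-0.163,0],"delta_rot": [0,0,-27],"fingers": 0},{"linear": [0.225,-0.193,0],"delta_rot": [0,0,-32],"fingers": 0},{"linear": [0.255,-0.225,0],"delta_rot": [0,0,-36],"fingers": 0}]'

```text
time: 0.9
tool_pos: [0.4071, -0.242, 0.199]
tool_rot: [-0.0, 0.854, 0.52, 0.0]
contact_force: [0.9, 0.0, 0.4]
gripper_width: 1.003
```

Run:
```python
from h import *
print(pose()); print(go(.4006,.1647,.12,-11.8))
```

```text
(0.9, array([ 0.4071, -0.242 ,  0.199 ]), 'yaw', np.float64(-27.3), 'z', array([-1.e-04,  4.e-04, -1.e+00]), 'g', 1.003, 'F', array([0.9, 0. , 0.4]))
(array([ 358.5, -192.3,   79.2]), array([ -0.02,  -0.02, -15.5 ]))
```

Call:
apply_moves --commands '[{"linear": [0.03,-0.016,0],"delta_rot": [0,0,-2],"fingers": 0},{"linear": [0.07,-0.038,0.005],"delta_rot": [0,0,-4],"fingers": 0},{"linear": [0.11,-0.059,0.01],"delta_rot": [0,0,-6],"fingers": 0},{"linear": [0.15,-0.08,0.015],"delta_rot": [0,0,-8],"fingers": 0},{"linear": [0.19,-0.102,0.02],"delta_rot": [0,0,-10],"fingers": 0},{"linear": [0.23,-0.123,0.025],"delta_rot": [0,0,-12],"fingers": 0},{"linear": [0.27,-0.145,0.03],"delta_rot": [0,0,-14],"fingers": 0},{"linear": [0.31,-0.166,0.035],"delta_rot": [0,0,-15.5],"fingers": 0}]'

```text
time: 1.7
tool_pos: [0.4019, 0.1094, 0.164]
tool_rot: [0.0, 0.777, 0.63, 0.0]
contact_force: [1.4, -0.5, 0.1]
gripper_width: 0.995
```

Run:
```python
from h import *
print(pose()); print(go(.4006,.1647,.12,-11.8)); print(go(.4006,.1647,.007,-11.8))
```

```text
(1.7, array([0.4019, 0.1094, 0.164 ]), 'yaw', np.float64(-11.92), 'z', array([ 4.e-04, -0.e+00, -1.e+00]), 'g', 0.995, 'F', array([ 1.4, -0.5,  0.1]))
(array([ 53.9, -12.7,  44. ]), array([ 0.02, -0.  , -0.12]))
(array([ 53.9, -12.7, 157. ]), array([ 0.02, -0.  , -0.12]))
```

Call:
apply_moves --commands '[{"linear": [0.027,-0.006,0.01],"delta_rot": [0,0,0],"fingers": 0},{"linear": [0.054,-0.0127,0.03],"delta_rot": [0,0,0],"fingers": 0},{"linear": [0.054,-0.0127,0.06],"delta_rot": [0,0,0],"fingers": 0},{"linear": [0.054,-0.0127,0.09],"delta_rot": [0,0,0],"fingers": 0},{"linear": [0.054,-0.0127,0.12],"delta_rot": [0,0,0],"fingers": 0},{"linear": [0.054,-0.0127,0.145],"delta_rot": [0,0,0],"fingers": 0},{"linear": [0.054,-0.0127,0.157],"delta_rot": [0,0,0],"fingers": 0},{"linear": [0.054,-0.0127,0.157],"delta_rot": [0,0,0],"fingers": 60}]'

```text
time: 2.5
tool_pos: [0.3994, 0.1626, 0.0054]
tool_rot: [-0.001, 0.777, 0.629, -0.002]
contact_force: [-0.1, -0.1, -0.2]
gripper_width: 0.852
```

Call:
apply_moves --commands '[{"linear": [0,0,0],"delta_rot": [0,0,0],"fingers": 255},{"linear": [0,0,0],"delta_rot": [0,0,0],"fingers": 255},{"linear": [0,0,0],"delta_rot": [0,0,0],"fingers": 255},{"linear": [0,0,0],"delta_rot": [0,0,0],"fingers": 255},{"linear": [0,0,0],"delta_rot": [0,0,0],"fingers": 255},{"linear": [0,0,0],"delta_rot": [0,0,0],"fingers": 255},{"linear": [0,0,0],"delta_rot": [0,0,0],"fingers": 255},{"linear": [0,0,0],"delta_rot": [0,0,0],"fingers": 255}]'

```text
time: 3.3
tool_pos: [0.4013, 0.163, 0.0074]
tool_rot: [-0.0, 0.777, 0.629, -0.0]
contact_force: [0.2, 0.3, 0.4]
gripper_width: 0.005
```

Run:
```python
from h import *
print(pose())
I=eyes.grab_frame("scene"); save("scene","s1",I,(180,180,400,340),3.5)
```

```text
(3.3, array([0.4013, 0.163 , 0.0074]), 'yaw', np.float64(-11.98), 'z', array([-1.e-04, -0.e+00, -1.e+00]), 'g', 0.005, 'F', array([0.2, 0.3, 0.4]))
```

View pics/s1.png

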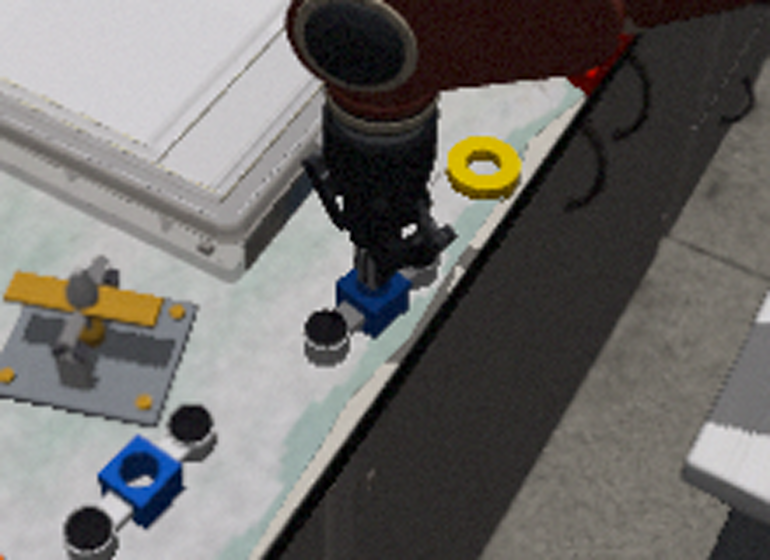

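Run:
```python
from h import *
I=eyes.grab_frame("scene"); save("scene","s2",I,(250,220,320,290),8)
I=eyes.grab_frame("top"); save("top","t2",I,(190,190,290,265),8)
```

```text
(no output)
```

View pics/s2.png

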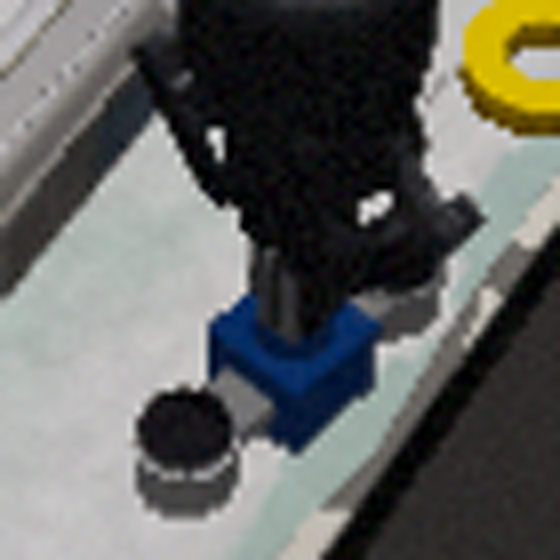

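View pics/t2.png

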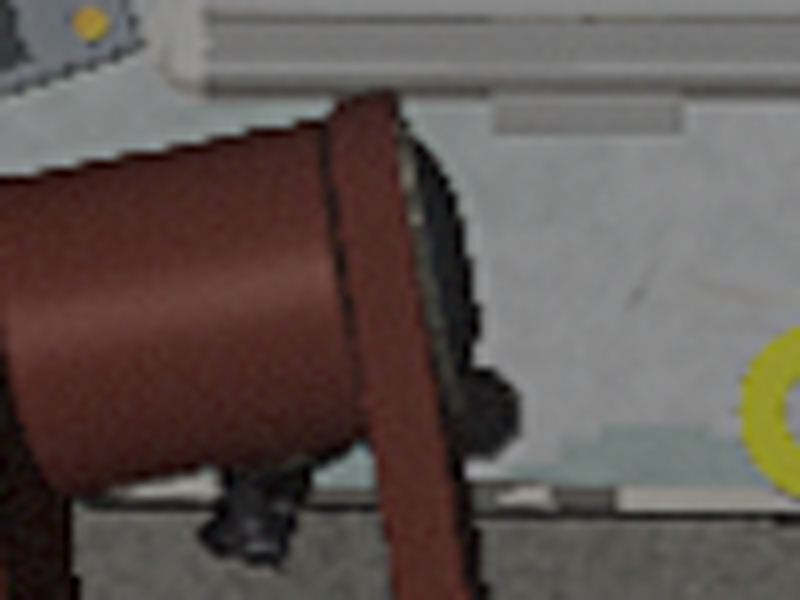

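Call:
apply_moves --commands '[{"linear": [0,0,-0.005],"delta_rot": [0,0,0],"fingers": 255},{"linear": [0,0,-0.015],"delta_rot": [0,0,0],"fingers": 255},{"linear": [0,0,-0.025],"delta_rot": [0,0,0],"fingers": 255},{"linear": [0,0,-0.035],"delta_rot": [0,0,0],"fingers": 255},{"linear": [0,0,-0.045],"delta_rot": [0,0,0],"fingers": 255},{"linear": [0,0,-0.055],"delta_rot": [0,0,0],"fingers": 255},{"linear": [0,0,-0.06],"delta_rot": [0,0,0],"fingers": 255},{"linear": [0,0,-0.06],"delta_rot": [0,0,0],"fingers": 255}]'

```text
time: 4.25
tool_pos: [0.4021, 0.1632, 0.0686]
tool_rot: [0.0, 0.777, 0.629, 0.001]
contact_force: [0.5, -0.9, -0.7]
gripper_width: -0.002
```

Run:
```python
from h import *
print(pose())
I=eyes.grab_frame("scene"); save("scene","s3",I,(240,200,320,290),6.5)
P=np.array(state()["tool_pos"]); print((proj("scene",[P])-[240,200])*6.5)
```

```text
(4.25, array([0.4021, 0.1632, 0.0686]), 'yaw', np.float64(-11.99), 'z', array([ 2.1e-03,  5.0e-04, -1.0e+00]), 'g', -0.002, 'F', array([ 0.5, -0.9, -0.7]))
[[303.58228672 342.89071644]]
```

View pics/s3.png

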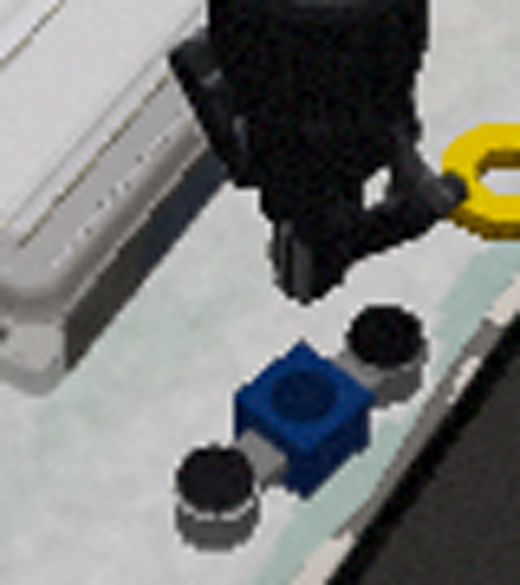

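Run:
```python
from h import *
s=state();P=np.array(s["tool_pos"])
for d in (0,.01,.02,.03,.04): print(d,((proj("scene",[P+[0,0,d]])-[240,200])*6.5).round(0))
print(s["joint_pos"].round(4))
I=eyes.grab_frame("top"); save("top","t3",I,(170,170,310,270),5.5)
print((proj("top",[P])-[170,170])*5.5)
```

```text
0 [[304. 343.]]
0.01 [[304. 326.]]
0.02 [[305. 310.]]
0.03 [[306. 293.]]
0.04 [[306. 275.]]
[ 0.2137 -0.3123  2.1704  0.      1.2828  0.4228]
[[325.45122023 360.17440459]]
```

View pics/t3.png

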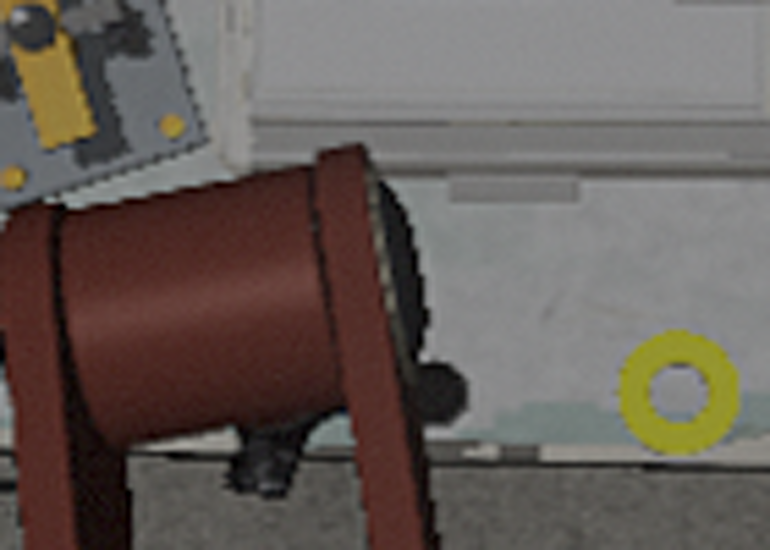

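Run:
```python
from h import *
s=state();P=np.array(s["tool_pos"]);w,a,b,c=s["tool_rot"];M=R.from_quat([a,b,c,w]).as_matrix()
I=eyes.grab_frame("scene"); box=(270,225,310,260);k=14
u=cv2.resize(I[box[1]:box[3],box[0]:box[2]],None,fx=k,fy=k,interpolation=cv2.INTER_CUBIC)
u=np.clip(u.astype(float)*2.0,0,255).astype(np.uint8)
for d,col in ((.022,(255,0,0)),(.028,(0,255,0)),(.034,(0,128,255))):
    q=[P+[0,0,d]+M@np.array([sx*.011,sy*.008,0]) for sx,sy in ((1,1),(1,-1),(-1,-1),(-1,1))]
    p=((proj("scene",q)-box[:2]+.5)*k-.5).round().astype(int)
    cv2.polylines(u,[p.reshape(-1,1,2)],True,col,1)
save("scene","s4",u)
```

```text
(no output)
```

View pics/s4.png

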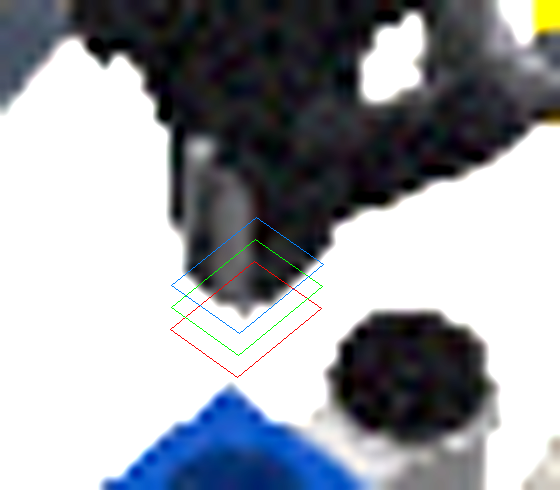

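Run:
```python
from h import *
print(pose());print(go(.4006,.1647,.0,-11.8))
```

```text
(4.4, array([0.4009, 0.1629, 0.0669]), 'yaw', np.float64(-11.99), 'z', array([-9.e-04, -2.e-04, -1.e+00]), 'g', -0.004, 'F', array([ 1. , -0.3,  0.1]))
(array([ 1.7, -0.6, 66.9]), array([-0.05,  0.02, -0.19]))
```

Call:
apply_moves --commands '[{"linear": [0.0015,-0.0005,0],"delta_rot": [0,0,0],"fingers": 0},{"linear": [0.0015,-0.0005,0],"delta_rot": [0,0,0],"fingers": 0},{"linear": [0.0015,-0.0005,0],"delta_rot": [0,0,0],"fingers": 0},{"linear": [0.0015,-0.0005,0.005],"delta_rot": [0,0,0],"fingers": 0},{"linear": [0.0015,-0.0005,0.02],"delta_rot": [0,0,0],"fingers": 0},{"linear": [0.0015,-0.0005,0.035],"delta_rot": [0,0,0],"fingers": 0},{"linear": [0.0015,-0.0005,0.05],"delta_rot": [0,0,0],"fingers": 0},{"linear": [0.0015,-0.0005,0.055],"delta_rot": [0,0,0],"fingers": 0}]'

```text
time: 5.2
tool_pos: [0.3996, 0.1642, 0.0104]
tool_rot: [-0.001, 0.777, 0.629, -0.002]
contact_force: [-0.8, -0.2, -0.7]
gripper_width: 0.996
```

Run:
```python
from h import *
s=state();print(pose(s));P=np.array(s["tool_pos"]);w,a,b,c=s["tool_rot"];M=R.from_quat([a,b,c,w]).as_matrix()
I=eyes.grab_frame("scene"); box=(255,220,315,280);k=9
u=cv2.resize(I[box[1]:box[3],box[0]:box[2]],None,fx=k,fy=k,interpolation=cv2.INTER_CUBIC)
u=np.clip(u.astype(float)*2.0,0,255).astype(np.uint8)
for d,col in ((.037,(255,0,0)),(.05,(0,255,0))):
  for sy in (-1,1):
    q=[P+[0,0,d]+M@np.array([sx*.011,sy*y,0]) for sx,y in ((1,.0425),(1,.057),(-1,.057),(-1,.0425))]
    p=((proj("scene",q)-box[:2]+.5)*k-.5).round().astype(int)
    cv2.polylines(u,[p.reshape(-1,1,2)],True,col,1)
save("scene","s5",u)
```

```text
(5.2, array([0.3996, 0.1642, 0.0104]), 'yaw', np.float64(-11.98), 'z', array([-3.5e-03, -8.0e-04, -1.0e+00]), 'g', 0.996, 'F', array([-0.8, -0.2, -0.7]))
```

View pics/s5.png

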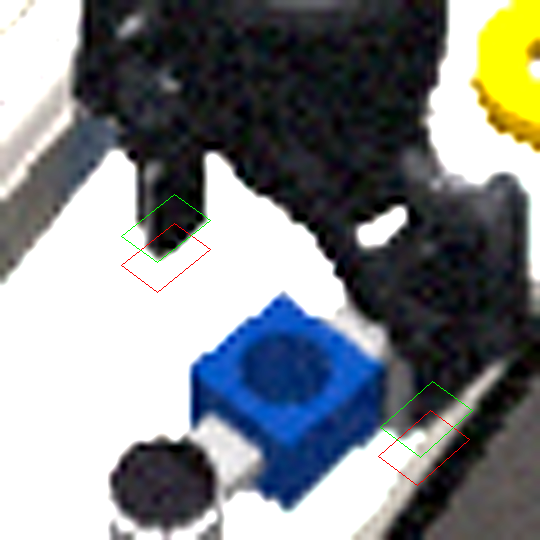

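Call:
apply_moves --commands '[{"linear": [0,0,0.008],"delta_rot": [0,0,0],"fingers": 0},{"linear": [0,0,0.018],"delta_rot": [0,0,0],"fingers": 0},{"linear": [0,0,0.028],"delta_rot": [0,0,0],"fingers": 0},{"linear": [0,0,0.036],"delta_rot": [0,0,0],"fingers": 0},{"linear": [0,0,0.04],"delta_rot": [0,0,0],"fingers": 0},{"linear": [0,0,0.04],"delta_rot": [0,0,0],"fingers": 80},{"linear": [0,0,0.04],"delta_rot": [0,0,0],"fingers": 255},{"linear": [0,0,0.04],"delta_rot": [0,0,0],"fingers": 255}]'

```text
time: 6.05
tool_pos: [0.4016, 0.1647, -0.0271]
tool_rot: [0.0, 0.777, 0.629, 0.0]
contact_force: [0.4, -1.0, 0.7]
gripper_width: 0.515
```

Call:
apply_moves --commands '[{"linear": [0,0,0],"delta_rot": [0,0,0],"fingers": 255},{"linear": [0,0,0],"delta_rot": [0,0,0],"fingers": 255},{"linear": [0,0,0],"delta_rot": [0,0,0],"fingers": 255},{"linear": [0,0,0],"delta_rot": [0,0,0],"fingers": 255},{"linear": [0,0,0],"delta_rot": [0,0,0],"fingers": 255},{"linear": [0,0,0],"delta_rot": [0,0,0],"fingers": 255},{"linear": [0,0,0],"delta_rot": [0,0,0],"fingers": 255},{"linear": [0,0,0],"delta_rot": [0,0,0],"fingers": 255}]'

```text
time: 6.85
tool_pos: [0.4019, 0.1648, -0.0269]
tool_rot: [0.0, 0.777, 0.629, 0.001]
contact_force: [-0.7, -0.4, 5.3]
gripper_width: 0.458
```

Run:
```python
from h import *
print(pose())
I=eyes.grab_frame("scene"); save("scene","s6",I,(250,215,320,285),8)
```

```text
(6.85, array([ 0.4019,  0.1648, -0.0269]), 'yaw', np.float64(-11.98), 'z', array([ 1.3e-03,  3.0e-04, -1.0e+00]), 'g', 0.458, 'F', array([-0.7, -0.4,  5.3]))
```

View pics/s6.png

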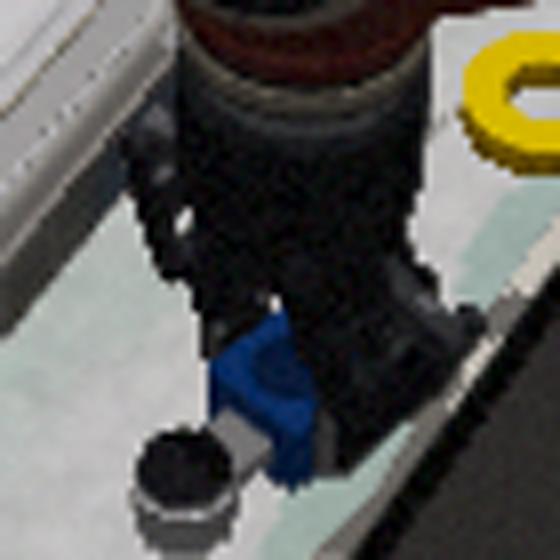

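Call:
apply_moves --commands '[{"linear": [0,0,-0.005],"delta_rot": [0,0,0],"fingers": 255},{"linear": [0,0,-0.02],"delta_rot": [0,0,0],"fingers": 255},{"linear": [0,0,-0.045],"delta_rot": [0,0,0],"fingers": 255},{"linear": [0,0,-0.075],"delta_rot": [0,0,0],"fingers": 255},{"linear": [0,0,-0.105],"delta_rot": [0,0,0],"fingers": 255},{"linear": [0,0,-0.135],"delta_rot": [0,0,0],"fingers": 255},{"linear": [0,0,-0.155],"delta_rot": [0,0,0],"fingers": 255},{"linear": [0,0,-0.165],"delta_rot": [0,0,0],"fingers": 255}]'

```text
time: 7.7
tool_pos: [0.4015, 0.1647, 0.1389]
tool_rot: [0.0, 0.777, 0.629, 0.001]
contact_force: [0.6, 0.2, -2.2]
gripper_width: 0.455
```

Run:
```python
from h import *
print(pose());print(go(.554,.3056,.138,-70.2))
```

```text
(7.7, array([0.4015, 0.1647, 0.1389]), 'yaw', np.float64(-11.98), 'z', array([ 1.8e-03,  3.0e-04, -1.0e+00]), 'g', 0.455, 'F', array([ 0.6,  0.2, -2.2]))
(array([169.5, 119.9,   1.2]), array([ 0.07, -0.09, 58.22]))
```

Call:
apply_moves --commands '[{"linear": [0.015,0.011,0],"delta_rot": [0,0,5],"fingers": 255},{"linear": [0.04,0.028,0],"delta_rot": [0,0,13],"fingers": 255},{"linear": [0.067,0.047,0],"delta_rot": [0,0,21],"fingers": 255},{"linear": [0.094,0.066,0],"delta_rot": [0,0,29],"fingers": 255},{"linear": [0.12,0.085,0],"delta_rot": [0,0,37],"fingers": 255},{"linear": [0.145,0.103,0],"delta_rot": [0,0,45],"fingers": 255},{"linear": [0.162,0.115,0],"delta_rot": [0,0,53],"fingers": 255},{"linear": [0.1695,0.12,0],"delta_rot": [0,0,58.2],"fingers": 255}]'

```text
time: 8.5
tool_pos: [0.5536, 0.3061, 0.1349]
tool_rot: [0.0, 0.985, 0.17, -0.002]
contact_force: [-0.4, 0.6, -1.7]
gripper_width: 0.458
```

Run:
```python
from h import *
print(pose());print(go(.554,.3056,.138,-70.2))
I=eyes.grab_frame("scene"); save("scene","s7",I,(150,200,270,310),5)
J=eyes.grab_frame("top"); save("top","t7",J,(110,120,250,240),5)
```

```text
(8.5, array([0.5536, 0.3061, 0.1349]), 'yaw', np.float64(-70.41), 'z', array([-0.0033, -0.0012, -1.    ]), 'g', 0.458, 'F', array([-0.4,  0.6, -1.7]))
(array([ 0.1,  0.6, -3.1]), array([ 0.  ,  0.2 , -0.21]))
```

View pics/s7.png

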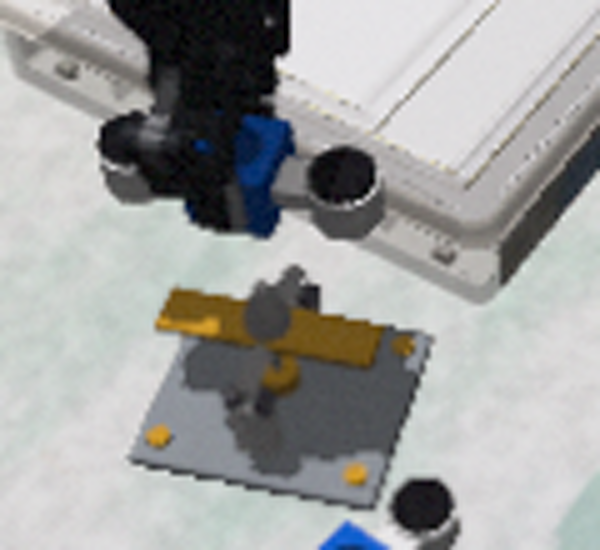

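View pics/t7.png

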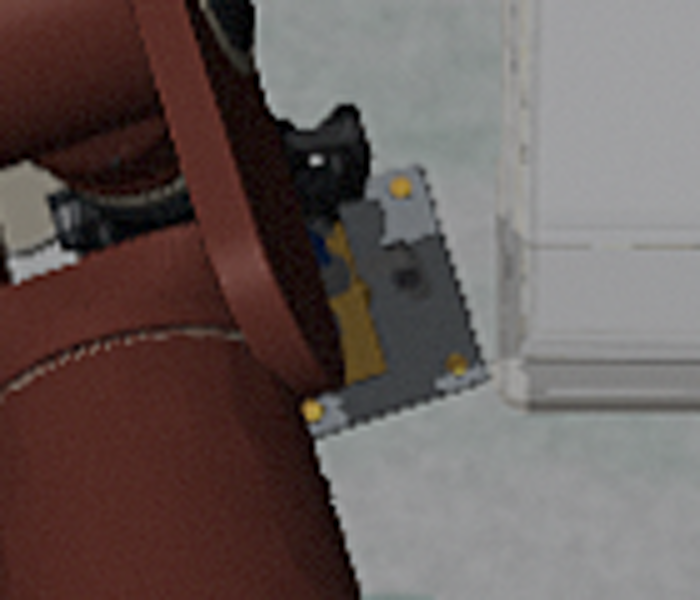

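Run:
```python
from h import *
print(pose()); P=state()["tool_pos"]
for dz in (.059,.063): print(((proj("scene",[P+[-.0471,-.0168,dz],P+[.0471,.0168,dz]])-[150,200]+.5)*5-.5).round(0).tolist())
img=cv2.cvtColor(cv2.imread("pics/scene0.png"),cv2.COLOR_BGR2RGB)
# original caps as reference for cap height
u=(np.array([[273.,273],[299,251]]));print(onz("scene",u,.032),onz("scene",u,.036))
```

```text
(8.6, array([0.5532, 0.3057, 0.135 ]), 'yaw', np.float64(-70.14), 'z', array([-0.0034, -0.0013, -1.    ]), 'g', 0.456, 'F', array([ 0.5, -0.8, -1.2]))
[[342.0, 173.0], [131.0, 136.0]]
[[341.0, 167.0], [129.0, 130.0]]
[[0.41149208 0.21228347 0.032     ]
 [0.39113501 0.11491013 0.032     ]] [[0.40992671 0.21478339 0.036     ]
 [0.38967262 0.11790263 0.036     ]]
```

Call:
apply_moves --commands '[{"linear": [0,0.0005,0.01],"delta_rot": [0,0.1,0],"fingers": 255},{"linear": [0,0.0005,0.025],"delta_rot": [0,0.2,0],"fingers": 255},{"linear": [0,0.0005,0.04],"delta_rot": [0,0.2,0],"fingers": 255},{"linear": [0,0.0005,0.055],"delta_rot": [0,0.2,0],"fingers": 255},{"linear": [0,0.0005,0.066],"delta_rot": [0,0.2,0],"fingers": 255},{"linear": [0,0.0005,0.073],"delta_rot": [0,0.2,0],"fingers": 255},{"linear": [0,0.0005,0.075],"delta_rot": [0,0.2,0],"fingers": 255},{"linear": [0,0.0005,0.075],"delta_rot": [0,0.2,0],"fingers": 255}]'

```text
time: 9.4
tool_pos: [0.554, 0.305, 0.0623]
tool_rot: [-0.0, 0.985, 0.172, 0.002]
contact_force: [0.4, 0.0, -2.0]
gripper_width: 0.461
```

Run:
```python
from h import *
print(pose());print(go(.554,.3056,.046,-70.2))
I=eyes.grab_frame("scene"); save("scene","s8",I,(150,200,270,310),5)
```

```text
(9.4, array([0.554 , 0.305 , 0.0623]), 'yaw', np.float64(-70.18), 'z', array([ 0.0033,  0.0012, -1.    ]), 'g', 0.461, 'F', array([ 0.4,  0. , -2. ]))
(array([ 0.1, -0.5, 16.3]), array([ 0.  , -0.2 ,  0.02]))
```

View pics/s8.png

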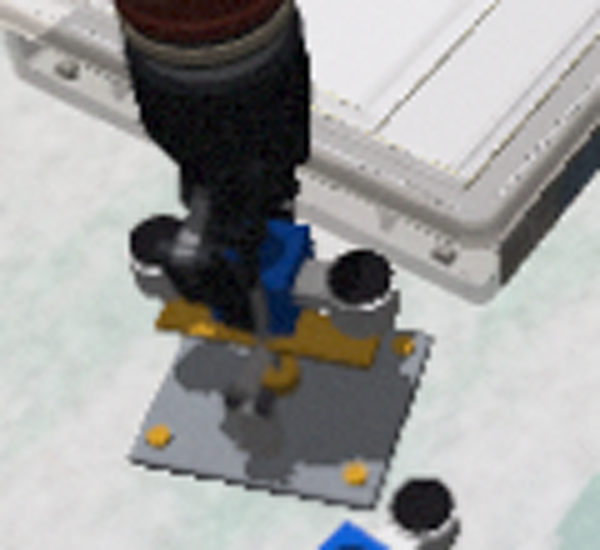

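Call:
apply_moves --commands '[{"linear": [0,0,0.004],"delta_rot": [0,-0.1,0],"fingers": 255},{"linear": [0,0,0.008],"delta_rot": [0,-0.1,0],"fingers": 255},{"linear": [0,0,0.012],"delta_rot": [0,-0.1,0],"fingers": 255},{"linear": [0,0,0.015],"delta_rot": [0,-0.1,0],"fingers": 255},{"linear": [0,0,0.017],"delta_rot": [0,-0.1,0],"fingers": 255},{"linear": [0,0,0.018],"delta_rot": [0,-0.1,0],"fingers": 255},{"linear": [0,0,0.018],"delta_rot": [0,-0.1,0],"fingers": 255},{"linear": [0,0,0.018],"delta_rot": [0,-0.1,0],"fingers": 255}]'

```text
time: 10.25
tool_pos: [0.554, 0.305, 0.0445]
tool_rot: [-0.0, 0.985, 0.172, 0.001]
contact_force: [-0.2, 0.6, -3.2]
gripper_width: 0.459
```

Run:
```python
from h import *
print(pose(),state()["ft_torque"])
I=eyes.grab_frame("scene"); save("scene","s9",I,(160,210,250,300),6.5)
```

```text
(10.25, array([0.554 , 0.305 , 0.0445]), 'yaw', np.float64(-70.18), 'z', array([ 1.6e-03,  6.0e-04, -1.0e+00]), 'g', 0.459, 'F', array([-0.2,  0.6, -3.2])) [-0.00200407 -0.02638794  0.00693308]
```

View pics/s9.png

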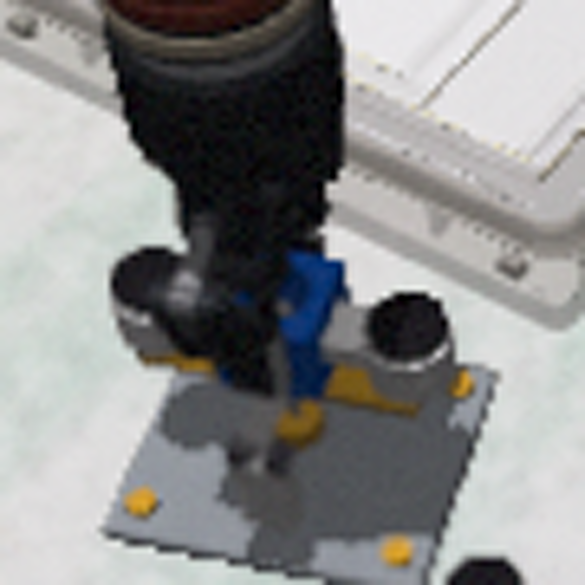

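Call:
apply_moves --commands '[{"linear": [0,0,0.001],"delta_rot": [0,0,0],"fingers": 255},{"linear": [0,0,0.002],"delta_rot": [0,0,0],"fingers": 255},{"linear": [0,0,0.002],"delta_rot": [0,0,0],"fingers": 110},{"linear": [0,0,0.002],"delta_rot": [0,0,0],"fingers": 80},{"linear": [0,0,0.002],"delta_rot": [0,0,0],"fingers": 50},{"linear": [0,0,0.002],"delta_rot": [0,0,0],"fingers": 50},{"linear": [0,0,0.002],"delta_rot": [0,0,0],"fingers": 50},{"linear": [0,0,0.002],"delta_rot": [0,0,0],"fingers": 50}]'

```text
time: 11.1
tool_pos: [0.554, 0.305, 0.0425]
tool_rot: [-0.0, 0.985, 0.172, 0.001]
contact_force: [-0.2, -1.2, -0.5]
gripper_width: 0.806
```

Call:
apply_moves --commands '[{"linear": [0,0,-0.01],"delta_rot": [0,0,0],"fingers": 50},{"linear": [0,0,-0.025],"delta_rot": [0,0,0],"fingers": 50},{"linear": [0,0,-0.045],"delta_rot": [0,0,0],"fingers": 30},{"linear": [0,0,-0.07],"delta_rot": [0,0,0],"fingers": 10},{"linear": [0,0,-0.1],"delta_rot": [0,0,0],"fingers": 0},{"linear": [0,0,-0.125],"delta_rot": [0,0,0],"fingers": 0},{"linear": [0,0,-0.135],"delta_rot": [0,0,0],"fingers": 0},{"linear": [0,0,-0.135],"delta_rot": [0,0,0],"fingers": 0}]'

```text
time: 11.9
tool_pos: [0.5552, 0.3055, 0.1808]
tool_rot: [-0.001, 0.985, 0.172, 0.003]
contact_force: [0.4, 0.1, 0.2]
gripper_width: 1.002
```

Run:
```python
from h import *
print(pose(),state()["ft_torque"])
I=eyes.grab_frame("scene"); save("scene","s10",I,(150,200,250,310),5.4)
```

```text
(11.9, array([0.5552, 0.3055, 0.1808]), 'yaw', np.float64(-70.18), 'z', array([ 0.0066,  0.0026, -1.    ]), 'g', 1.002, 'F', array([0.4, 0.1, 0.2])) [ 0.01948689  0.0186683  -0.00464692]
```

View pics/s10.png

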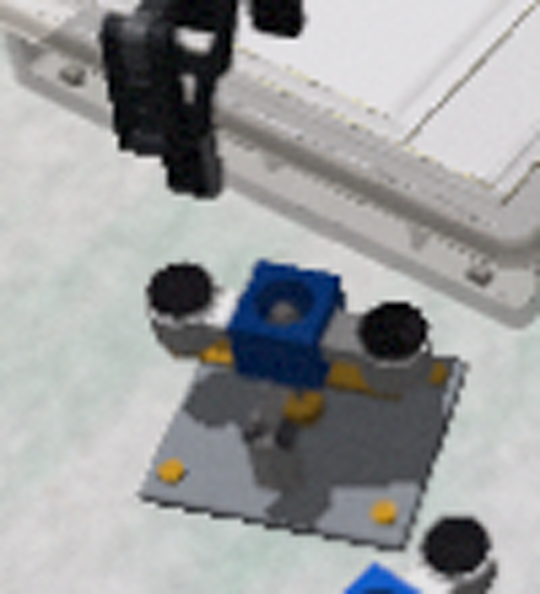

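```bash
cat > tilt.py <<'E'
from m import *
import sys
def tilt(I,tag):
    box=(150,200,250,310);k=8
    u=up(I,box,k); g=cv2.inRange(cv2.cvtColor(u,cv2.COLOR_RGB2GRAY),0,38); 
    out=[]
    for c in cv2.findContours(g,cv2.RETR_EXTERNAL,cv2.CHAIN_APPROX_NONE)[0]:
        a=cv2.contourArea(c)/k/k
        if 40<a<250:
            e=cv2.fitEllipse(c); out.append((full(e[0],box,k).round(1).tolist(),np.round(np.array(e[1])/k,1).tolist(),round(a)))
    print("caps",out)
    c0=np.array([.554,.3056,.068]);
    for t in (-9,-6,-3,0,3,6,9):
        Q=R.from_euler("z",19.65,degrees=True)*R.from_euler("y",t,degrees=True)
        print(t,proj("scene",[c0+Q.apply([-.05,0,.034]),c0+Q.apply([.05,0,.034])]).round(1).tolist())
E
python3 - <<'E'
from tilt import *
I=eyes.grab_frame("scene"); tilt(I,"")
print(pose()); save("scene","s11",I,(165,235,240,285),10)
E
```

```text
caps [([234.0, 300.6], [9.6, 11.0], 83), ([222.3, 260.9], [10.0, 11.8], 92), ([202.5, 258.9], [17.9, 27.9], 158), ([201.8, 254.8], [7.8, 12.5], 59), ([182.9, 253.3], [8.8, 11.0], 76)]
-9 [[223.9, 262.6], [184.0, 251.3]]
-6 [[223.2, 261.7], [183.4, 251.8]]
-3 [[222.5, 260.9], [182.8, 252.3]]
0 [[221.7, 260.1], [182.2, 252.9]]
3 [[220.8, 259.3], [181.8, 253.4]]
6 [[219.9, 258.5], [181.4, 254.1]]
9 [[219.0, 257.7], [181.0, 254.7]]
(12.0, array([0.5533, 0.3048, 0.1767]), 'yaw', np.float64(-70.18), 'z', array([ 7.e-04,  2.e-04, -1.e+00]), 'g', 0.998, 'F', array([ 0.6,  0.3, -0.7]))
```

View pics/s11.png

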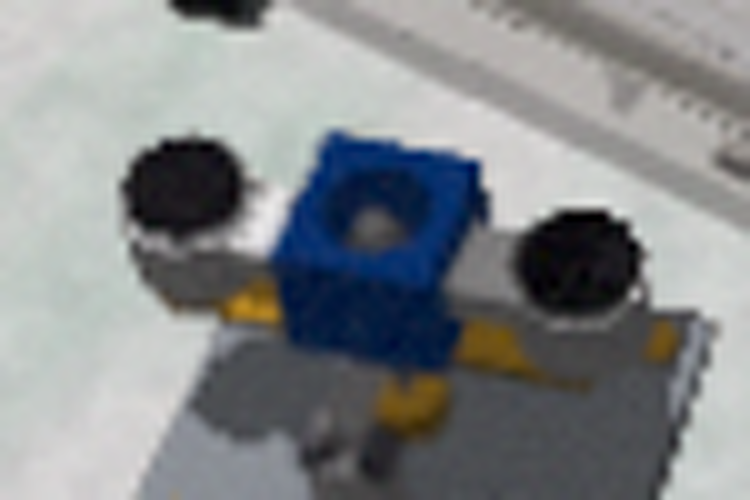

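Run:
```python
from h import *
print(pose());print(go(.4514,.3814,.08,-6.7))
```

```text
(12.0, array([0.5533, 0.3048, 0.1767]), 'yaw', np.float64(-70.18), 'z', array([ 7.e-04,  2.e-04, -1.e+00]), 'g', 0.998, 'F', array([ 0.6,  0.3, -0.7]))
(array([ -70. , -106.6,   96.6]), array([ 2.000e-02, -4.000e-02, -6.348e+01]))
```

Call:
apply_moves --commands '[{"linear": [-0.01,-0.015,0],"delta_rot": [0,0,-7],"fingers": 0},{"linear": [-0.022,-0.033,0],"delta_rot": [0,0,-15],"fingers": 0},{"linear": [-0.034,-0.051,0],"delta_rot": [0,0,-23],"fingers": 0},{"linear": [-0.046,-0.07,0],"delta_rot": [0,0,-31.5],"fingers": 0},{"linear": [-0.058,-0.088,0.01],"delta_rot": [0,0,-40],"fingers": 0},{"linear": [-0.066,-0.1,0.03],"delta_rot": [0,0,-48],"fingers": 0},{"linear": [-0.07,-0.1065,0.055],"delta_rot": [0,0,-56],"fingers": 0},{"linear": [-0.07,-0.1065,0.08],"delta_rot": [0,0,-63.5],"fingers": 0}]'

```text
time: 12.8
tool_pos: [0.4498, 0.3814, 0.0944]
tool_rot: [-0.0, 0.745, 0.667, -0.001]
contact_force: [0.2, -0.6, -1.0]
gripper_width: 0.997
```

Run:
```python
from tilt import *
I=eyes.grab_frame("scene"); tilt(I,"")
print(pose()); save("scene","s12",I,(160,220,270,340),5)
print(go(.4514,.3814,-.025,-6.7))
```

```text
caps []
-9 [[223.9, 262.6], [184.0, 251.3]]
-6 [[223.2, 261.7], [183.4, 251.8]]
-3 [[222.5, 260.9], [182.8, 252.3]]
0 [[221.7, 260.1], [182.2, 252.9]]
3 [[220.8, 259.3], [181.8, 253.4]]
6 [[219.9, 258.5], [181.4, 254.1]]
9 [[219.0, 257.7], [181.0, 254.7]]
(12.85, array([0.4473, 0.3792, 0.0889]), 'yaw', np.float64(-6.13), 'z', array([-0.0082, -0.0058, -0.9999]), 'g', 1.001, 'F', array([-1.5, -1.3, -3.2]))
(array([  3.4,   4.7, 113.8]), array([-0.43,  0.38,  0.57]))
```

View pics/s12.png

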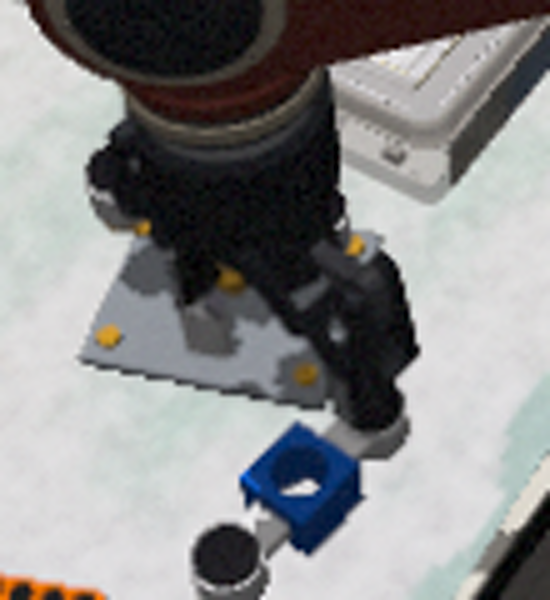

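Call:
apply_moves --commands '[{"linear": [0,0,0.005],"delta_rot": [0,0,0],"fingers": 0},{"linear": [0,0,0.015],"delta_rot": [0,0,0],"fingers": 0},{"linear": [0,0,0.03],"delta_rot": [0,0,0],"fingers": 0},{"linear": [0,0,0.045],"delta_rot": [0,0,0],"fingers": 0},{"linear": [0,0,0.058],"delta_rot": [0,0,0],"fingers": 0},{"linear": [0,0,0.066],"delta_rot": [0,0,0],"fingers": 0},{"linear": [0,0,0.07],"delta_rot": [0,0,0],"fingers": 0},{"linear": [0,0,0.07],"delta_rot": [0,0,0],"fingers": 0}]'

```text
time: 13.65
tool_pos: [0.4517, 0.3813, 0.0266]
tool_rot: [0.0, 0.747, 0.665, 0.0]
contact_force: [-0.6, -0.6, -0.6]
gripper_width: 1.001
```

Run:
```python
from h import *
I=eyes.grab_frame("scene"); print(pose()); save("scene","s13",I,(170,240,270,340),6)
print(go(.4514,.3814,-.026,-6.7))
```

```text
(13.7, array([0.4522, 0.3816, 0.0273]), 'yaw', np.float64(-6.69), 'z', array([ 1.7e-03,  7.0e-04, -1.0e+00]), 'g', 0.999, 'F', array([0.4, 0. , 0.3]))
(array([-0.3, -0.8, 53.3]), array([ 0.09, -0.05,  0.01]))
```

View pics/s13.png

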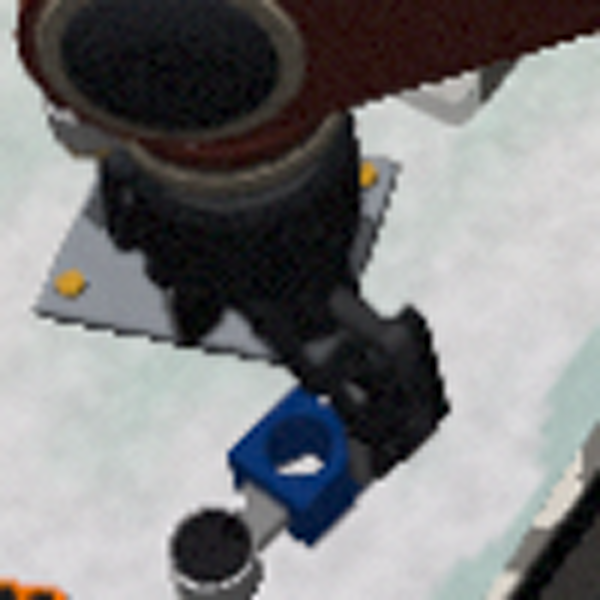

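Call:
apply_moves --commands '[{"linear": [0,0,0.008],"delta_rot": [0,0,0],"fingers": 0},{"linear": [0,0,0.02],"delta_rot": [0,0,0],"fingers": 0},{"linear": [0,0,0.034],"delta_rot": [0,0,0],"fingers": 0},{"linear": [0,0,0.046],"delta_rot": [0,0,0],"fingers": 0},{"linear": [0,0,0.052],"delta_rot": [0,0,0],"fingers": 0},{"linear": [0,0,0.053],"delta_rot": [0,0,0],"fingers": 80},{"linear": [0,0,0.053],"delta_rot": [0,0,0],"fingers": 255},{"linear": [0,0,0.053],"delta_rot": [0,0,0],"fingers": 255}]'

```text
time: 14.5
tool_pos: [0.4526, 0.3819, -0.0251]
tool_rot: [0.0, 0.747, 0.665, 0.001]
contact_force: [-0.2, -0.3, 0.4]
gripper_width: 0.511
```

Call:
apply_moves --commands '[{"linear": [0,0,0],"delta_rot": [0,0,0],"fingers": 255},{"linear": [0,0,0],"delta_rot": [0,0,0],"fingers": 255},{"linear": [0,0,0],"delta_rot": [0,0,0],"fingers": 255},{"linear": [0,0,0],"delta_rot": [0,0,0],"fingers": 255},{"linear": [0,0,0],"delta_rot": [0,0,0],"fingers": 255},{"linear": [0,0,-0.005],"delta_rot": [0,0,0],"fingers": 255},{"linear": [0,0,-0.015],"delta_rot": [0,0,0],"fingers": 255},{"linear": [0,0,-0.025],"delta_rot": [0,0,0],"fingers": 255}]'

```text
time: 15.3
tool_pos: [0.4511, 0.3809, -0.0012]
tool_rot: [0.0, 0.747, 0.665, -0.0]
contact_force: [-0.2, -0.9, -2.3]
gripper_width: 0.46
```

Run:
```python
from h import *
print(pose(),state()["ft_torque"])
```

```text
(15.3, array([ 0.4511,  0.3809, -0.0012]), 'yaw', np.float64(-6.68), 'z', array([-3.e-04, -7.e-04, -1.e+00]), 'g', 0.46, 'F', array([-0.2, -0.9, -2.3])) [-0.02408768  0.0133089  -0.00297469]
```

Call:
apply_moves --commands '[{"linear": [0,0,-0.015],"delta_rot": [0,0,0],"fingers": 255},{"linear": [0,0,-0.035],"delta_rot": [0,0,0],"fingers": 255},{"linear": [0,0,-0.06],"delta_rot": [0,0,0],"fingers": 255},{"linear": [-0.005,0,-0.085],"delta_rot": [0,0,0],"fingers": 255},{"linear": [-0.02,0,-0.11],"delta_rot": [0,0,0],"fingers": 255},{"linear": [-0.045,0,-0.125],"delta_rot": [0,0,0],"fingers": 255},{"linear": [-0.08,0,-0.13],"delta_rot": [0,0,0],"fingers": 255},{"linear": [-0.12,0,-0.13],"delta_rot": [0,0,0],"fingers": 255}]'

```text
time: 16.1
tool_pos: [0.4387, 0.2621, 0.1321]
tool_rot: [0.001, 0.747, 0.665, 0.003]
contact_force: [1.0, -1.3, -1.2]
gripper_width: 0.459
```

Run:
```python
from tilt import *
print(pose(),state()["ft_torque"]);print(go(.41,-.248,.125,-1.7))
I=eyes.grab_frame("scene"); save("scene","s14",I,(150,130,400,310),3.2)
```

```text
(16.1, array([0.4387, 0.2621, 0.1321]), 'yaw', np.float64(-6.59), 'z', array([ 0.0058,  0.0022, -1.    ]), 'g', 0.459, 'F', array([ 1. , -1.3, -1.2])) [-0.08647955 -0.00755136 -0.00244668]
(array([-510. ,   30. ,    5.8]), array([ 0.32, -0.15, -4.89]))
```

View pics/s14.png

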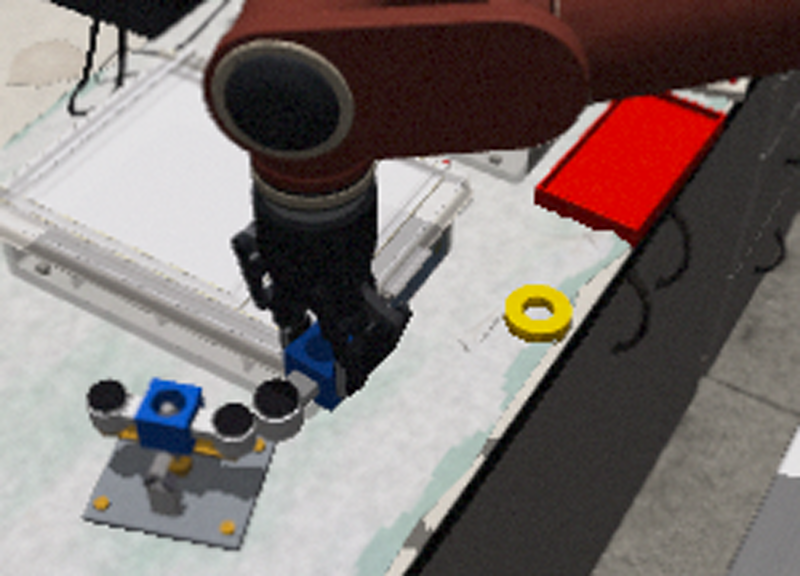

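Call:
apply_moves --commands '[{"linear": [-0.035,0.002,0],"delta_rot": [0,0,-0.5],"fingers": 255},{"linear": [-0.075,0.004,0],"delta_rot": [0,0,-1],"fingers": 255},{"linear": [-0.12,0.007,0],"delta_rot": [0,0,-1.5],"fingers": 255},{"linear": [-0.165,0.01,0],"delta_rot": [0,0,-2],"fingers": 255},{"linear": [-0.21,0.012,0],"delta_rot": [0,0,-2.5],"fingers": 255},{"linear": [-0.255,0.015,0],"delta_rot": [0,0,-3],"fingers": 255},{"linear": [-0.3,0.018,0],"delta_rot": [0,0,-3.5],"fingers": 255},{"linear": [-0.345,0.02,0],"delta_rot": [0,0,-4],"fingers": 255}]'

```text
time: 16.95
tool_pos: [0.4174, -0.0845, 0.1302]
tool_rot: [0.001, 0.723, 0.69, 0.001]
contact_force: [0.8, -0.5, -1.9]
gripper_width: 0.456
```

Run:
```python
from h import *
print(pose());print(go(.41,-.248,.1,-1.7))
```

```text
(16.95, array([ 0.4174, -0.0845,  0.1302]), 'yaw', np.float64(-2.66), 'z', array([ 3.9e-03, -2.0e-04, -1.0e+00]), 'g', 0.456, 'F', array([ 0.8, -0.5, -1.9]))
(array([-1.637e+02,  1.000e-01,  3.020e+01]), array([ 0.22,  0.  , -0.96]))
```

Call:
apply_moves --commands '[{"linear": [-0.04,0,0],"delta_rot": [0,0,-0.5],"fingers": 255},{"linear": [-0.08,0,0],"delta_rot": [0,0,-1],"fingers": 255},{"linear": [-0.115,0,0],"delta_rot": [0,0,-1],"fingers": 255},{"linear": [-0.143,0,0.005],"delta_rot": [0,0,-1],"fingers": 255},{"linear": [-0.158,0,0.02],"delta_rot": [0,0,-1],"fingers": 255},{"linear": [-0.164,0,0.04],"delta_rot": [0,0,-1],"fingers": 255},{"linear": [-0.164,0,0.055],"delta_rot": [0,0,-1],"fingers": 255},{"linear": [-0.164,0,0.06],"delta_rot": [0,0,-1],"fingers": 255}]'

```text
time: 17.75
tool_pos: [0.4089, -0.2454, 0.0672]
tool_rot: [-0.001, 0.717, 0.697, 0.001]
contact_force: [0.2, 0.3, -3.0]
gripper_width: 0.454
```

Run:
```python
from h import *
print(pose());print(go(.41,-.248,-.01,-1.7))
I=eyes.grab_frame("scene"); save("scene","s15",I,(260,90,400,220),4.5)
I=eyes.grab_frame("top"); save("top","t15",I,(320,180,460,280),5)
```

```text
(17.75, array([ 0.4089, -0.2454,  0.0672]), 'yaw', np.float64(-1.7), 'z', array([-8.0e-04,  2.8e-03, -1.0e+00]), 'g', 0.454, 'F', array([ 0.2,  0.3, -3. ]))
(array([-2.8,  1.3, 77.2]), array([-0.05, -0.16,  0.  ]))
```

View pics/s15.png

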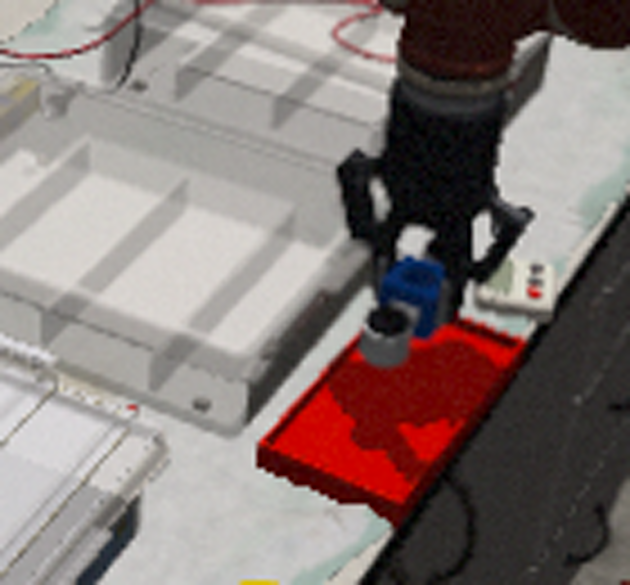

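View pics/t15.png

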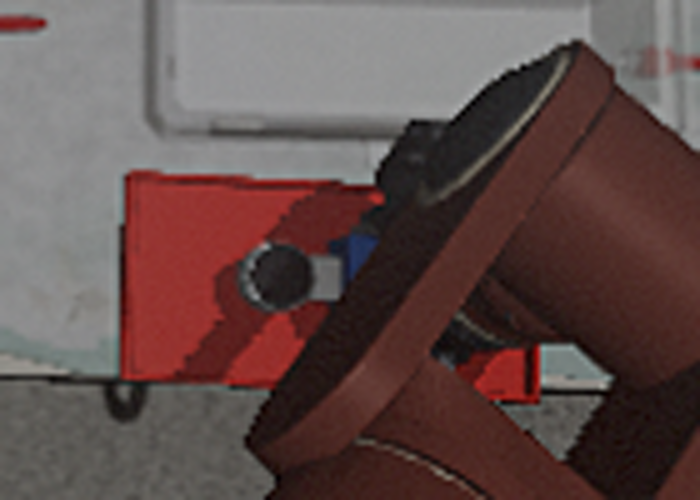

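Call:
apply_moves --commands '[{"linear": [-0.002,0.001,0.01],"delta_rot": [0,0,0],"fingers": 255},{"linear": [-0.002,0.001,0.025],"delta_rot": [0,0,0],"fingers": 255},{"linear": [-0.002,0.001,0.04],"delta_rot": [0,0,0],"fingers": 255},{"linear": [-0.002,0.001,0.055],"delta_rot": [0,0,0],"fingers": 255},{"linear": [-0.002,0.001,0.066],"delta_rot": [0,0,0],"fingers": 255},{"linear": [-0.002,0.001,0.072],"delta_rot": [0,0,0],"fingers": 255},{"linear": [-0.002,0.001,0.075],"delta_rot": [0,0,0],"fingers": 255},{"linear": [-0.002,0.001,0.075],"delta_rot": [0,0,0],"fingers": 255}]'

```text
time: 18.65
tool_pos: [0.4113, -0.2485, -0.0061]
tool_rot: [0.0, 0.717, 0.697, 0.001]
contact_force: [0.0, 0.1, -2.1]
gripper_width: 0.457
```

Run:
```python
from h import *
print(pose(),state()["ft_torque"]);I=eyes.grab_frame("scene"); save("scene","s16",I,(300,120,400,220),6)
```

```text
(18.65, array([ 0.4113, -0.2485, -0.0061]), 'yaw', np.float64(-1.67), 'z', array([ 1.8e-03,  5.0e-04, -1.0e+00]), 'g', 0.457, 'F', array([ 0. ,  0.1, -2.1])) [0.02182053 0.02222911 0.03932366]
```

View pics/s16.png

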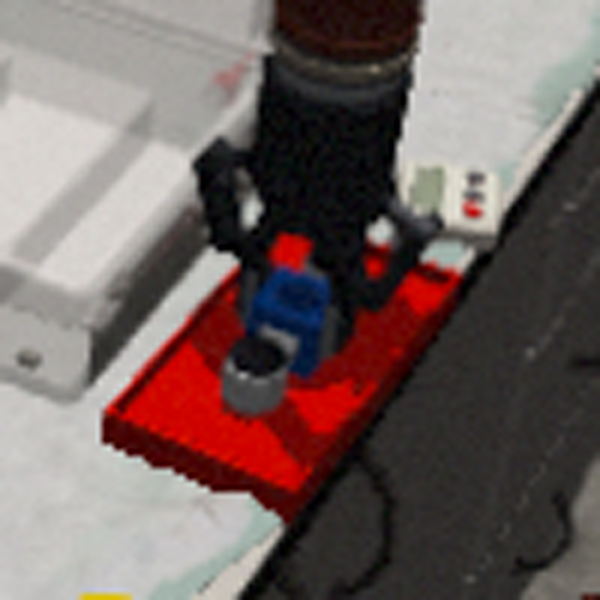

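Call:
apply_moves --commands '[{"linear": [0,0,0.002],"delta_rot": [0,0,0],"fingers": 255},{"linear": [0,0,0.004],"delta_rot": [0,0,0],"fingers": 255},{"linear": [0,0,0.0045],"delta_rot": [0,0,0],"fingers": 255},{"linear": [0,0,0.0045],"delta_rot": [0,0,0],"fingers": 110},{"linear": [0,0,0.0045],"delta_rot": [0,0,0],"fingers": 80},{"linear": [0,0,0.0045],"delta_rot": [0,0,0],"fingers": 75},{"linear": [0,0,0.0045],"delta_rot": [0,0,0],"fingers": 75},{"linear": [0,0,0.0045],"delta_rot": [0,0,0],"fingers": 75}]'

```text
time: 19.5
tool_pos: [0.4112, -0.2486, -0.0105]
tool_rot: [0.001, 0.717, 0.697, 0.001]
contact_force: [-1.4, -0.1, 1.0]
gripper_width: 0.706
```

Call:
apply_moves --commands '[{"linear": [0,0,-0.01],"delta_rot": [0,0,0],"fingers": 75},{"linear": [0,0,-0.025],"delta_rot": [0,0,0],"fingers": 75},{"linear": [0,0,-0.045],"delta_rot": [0,0,0],"fingers": 75},{"linear": [0,0,-0.075],"delta_rot": [0,0,0],"fingers": 75},{"linear": [0,0,-0.105],"delta_rot": [0,0,0],"fingers": 60},{"linear": [0,0,-0.135],"delta_rot": [0,0,0],"fingers": 40},{"linear": [0,0,-0.155],"delta_rot": [0,0,0],"fingers": 20},{"linear": [0,0,-0.16],"delta_rot": [0,0,0],"fingers": 0}]'

```text
time: 20.3
tool_pos: [0.4124, -0.2498, 0.1534]
tool_rot: [0.004, 0.717, 0.697, 0.001]
contact_force: [-0.0, -0.4, 0.9]
gripper_width: 1.001
```

Run:
```python
from tilt import *
I=eyes.grab_frame("scene"); print(pose()); save("scene","s17",I,(150,120,400,310),3.2)
box=(150,200,250,310);k=8
u=up(I,box,k);g=cv2.inRange(cv2.cvtColor(u,cv2.COLOR_RGB2GRAY),0,38)
for c in cv2.findContours(g,cv2.RETR_EXTERNAL,cv2.CHAIN_APPROX_NONE)[0]:
    a=cv2.contourArea(c)/k/k
    if 50<a<120: print(full(cv2.fitEllipse(c)[0],box,k).round(1),round(a))
J=eyes.grab_frame("top"); save("top","t17",J,(110,130,450,270),2.3)
save("top","t17b",J,(120,140,220,220),7)
```

```text
(20.35, array([ 0.412 , -0.2495,  0.1524]), 'yaw', np.float64(-1.68), 'z', array([ 0.0055, -0.0026, -1.    ]), 'g', 1.004, 'F', array([-0.8, -0.2, -0. ]))
[222.5 260.7] 86
[182.9 253.3] 78
```

View pics/s17.png

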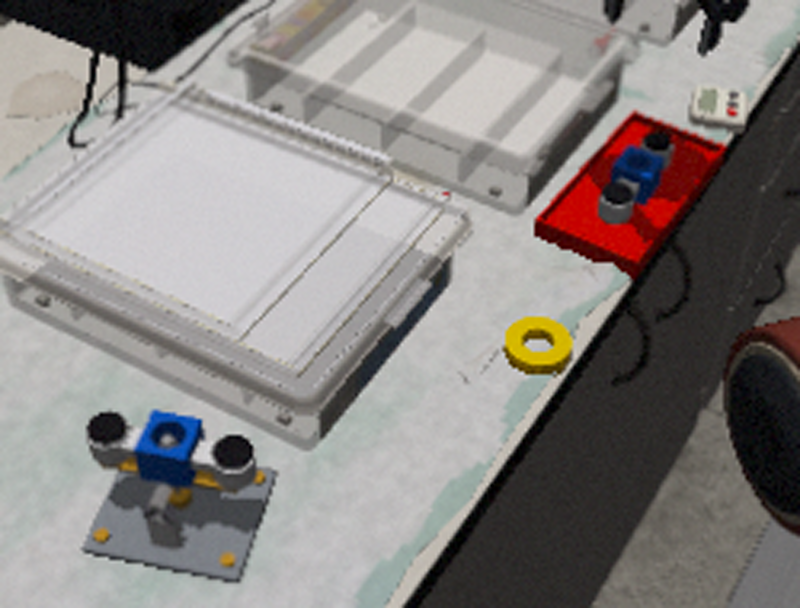

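View pics/t17.png

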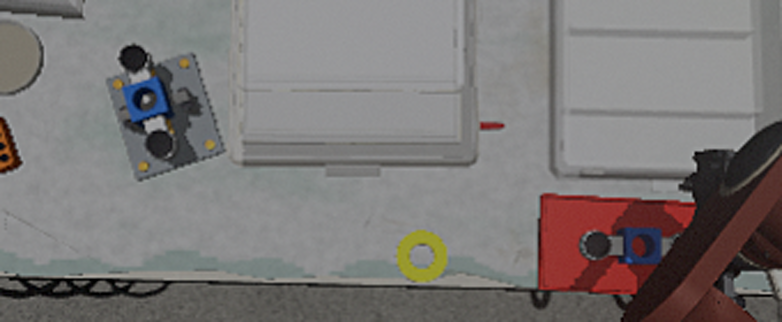

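View pics/t17b.png

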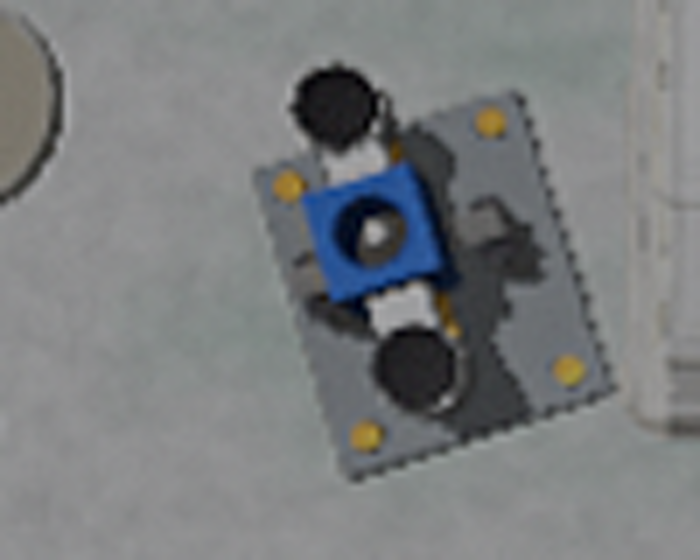

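Run:
```python
from plant import job_done
print(job_done())
```

```text
the job is handed in; nothing more can be done
None
```

The good rotor is seated on the balance with the beam level, and the other rotor lies flat in the red reject tray. I handed the job in at about 20.4 s of the 72 s allowed, with the arm clear of both.

- **Finding the good rotor:** I put the rotor that started nearer the tray, at about (0.40, 0.165), on the balance. Its lean read about 1° or less each time: 1.3 s after release, about 5 s after, and at the end (about 0.4°). A bad rotor would have leaned 6 to 13°.
- **The bad rotor:** I did not seat the second rotor. I rejected it by elimination, since only one of the two is bad. In the last pictures it lies flat inside the tray walls, lengthwise along y.
- **What disagreed:** The first grasp closed on air above the hub. In the pictures the shut fingertips were about 37 mm higher than the reported TCP. I looked again, went lower and gripped at about 39 mm opening. That offset may be a few mm too large, because I saw 5 N of upward force at that grip. No wrist force I read passed about 6 N.

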